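Lock a keyhole stop plate onto its jig rail

TASK

Mount the stop plate on the jig: pick it up by its wooden block, lower its two keyholes over the two screw heads on the rail with the red-striped end pointing away from the red lock button until it lies flat and holds the button down, then slide it toward the striped end until the screws are home in the slots and the red button springs up behind it. The rail is not set exactly, so feel for the screws and for the end of the slots and use only gentle force; leave the tape measure, wax tin and sanding block alone, and let go of the plate.

Things in the scene. Friction and masses are not known exactly. Their poses are not given: they have to be found in the camera images.
- stop_block (a point): Centre of the wooden block (40 x, 26 y, 44 mm tall) fixed on the middle of the loose metal stop plate (160 x, 60 y, 6 mm thick; 0.35 to 0.55 kg in all). Grip the block across its 26 mm. This point is 28 mm above the plate's underside, 22 mm above its upper face. x runs along the plate to the red-striped end, z up. The plate starts flat on the worktop.
- plate_nose (a point): Middle of the plate's red-striped end face: 80 mm along +x from the block's centre, 3 mm above the plate's underside. Axes as the plate's.
- keyhole (a point): Centre of the front keyhole's 20 mm round hole, on the plate's underside, 59 mm along +x from the block's centre; the rear hole is 100 mm behind (x = -41 mm), both on the centre line. From each a 10 mm wide slot runs toward -x: a screw in the hole's middle meets the slot's end after the plate moves 18 mm toward +x. Axes as the plate's.
- jig_board: Fixed plywood board 300 (x) by 130 (y) by 20 mm; origin at the centre of its underside, x along its length in the locking direction, z up. When the stop plate lies flat on the rail on this board, the block's centre is 53 mm above this origin.
- rail_nominal (a point): Point on the jig board's x axis, 25 mm above its underside, at the upper face of the dark steel rail plate (230 by 74 by 5 mm) fixed on the board, central across it. The rail's true middle lies up to 12 mm fore or aft of this point along x, unmeasured. From its true middle: screws at x = +50 and -50 mm, red lock button at x = -78 mm, all at y = 0. Axes as the board's.
- screw_nominal (a point): Nominal foot of the front screw, 50 mm ahead of rail_nominal; the real screws stand up to 12 mm fore or aft of nominal, both alike. 6 mm shanks; 14 mm heads, underside 8.5 mm and top 13 mm above the rail. The round holes pass over the heads up to about 3 mm off centre. Screws mid-hole: block centre 9 mm behind the rail's true middle; home: 9 mm ahead of it.
- lock_button (a joint): Sprung red button in the rail, 10 mm across: 0 = up, standing 5 mm above the rail; about 0.005 (m) = pressed flush by the plate lying on it, which takes about 1.5 N. It springs up behind the plate's rear edge over the last 2 mm before the slots' ends meet the screws.
- tape_measure: Bystander: grey tape measure, 38 x 84 x 68 mm, origin at the centre of its underside.
- wax_tin: Bystander: round wax tin, 95 mm across, 33 mm high, origin at the centre of its underside.
- sanding_block: Bystander: sanding block 65 x 116 x 37 mm, origin at the centre of its underside.
There are look-alikes about, which are no part of the job. Leave any purple look-alike of the part that bears stop_block alone.

How it is judged (in metres and radians):
On the way:
1. the plate lies flat on the rail over both screw heads, pressing the lock button down (value of joint lock_button above 0.003 m and z of stop_block in the frame of jig_board below 0.0555 m and z of plate_nose in the frame of jig_board below 0.031 m and x of plate_nose in the frame of jig_board above 0.05 m), for 0.1 s.
At the end, for the whole second after the job is handed in: Plate flat on the rail under both heads (block centre below 55.5 mm over the board's origin, tilt < 0.04 rad), in line with the board (0.08 rad, 5 mm), block centre -6 to +24 mm along the board's x, striped end beyond +68 mm, lock button up behind it (below 1.5 mm) (value of joint lock_button below 0.0015 m and x of stop_block in the frame of jig_board between -0.006 and 0.024 m and y of stop_block in the frame of jig_board between -0.005 and 0.005 m and z of stop_block in the frame of jig_board below 0.0555 m and x of plate_nose in the frame of jig_board above 0.068 m and angle between the x axis of stop_block and the x axis of jig_board, either way round below 0.08 rad and angle between stop_block's own z axis and vertical below 0.04 rad); the robot touches nothing.
It fails at once if the plate is pressed against the rail, screws or button with more than 40 N (contact force between stop_plate and mount_rail above 40 N).
It fails at once if the tape measure, wax tin or sanding block is moved more than 15 mm (distance of any of tape_measure, wax_tin, sanding_block from where it was at the start of the episode above 0.015 m).
It also fails if it takes over 64 s, if anything falls off the work surface, if the arm or the gripper's body presses on something with over 40 N, if the wrist force passes 120 N, or if a joint passes its speed limit or range.

ROBOT

A 6-joint arm with a two-finger parallel gripper is mounted at the origin on a cart in front of the work surface, level with it; the furniture and walls round the work are solid. World frame = base frame: x ahead of the robot, y to its left, z up, the work surface at z = 0. Lengths are in m, angles in degrees, forces in N, time in s.
With the tool pointing down it reaches from about 0.375 to 0.825 m from the base axis. Payload 5.5 kg.
Tool frame: the origin (TCP) lies midway between the tips of the shut fingers; the grasp point (between the pads) lies 19 mm behind it (bot.grasp_offset is the z of the grasp point in the tool frame, in m); z points along the fingers, y is the line along which they close (so a half turn about z gives the same grasp; the last joint's range is limited). The gripper opens to 85 mm and grips with 20 to 120 N. Pads are 22 mm wide; open, the fingers measure 114 mm over their backs; the gripper's body (76 mm by 85 mm) begins 54 mm behind the grasp point. The pads swing forward as they close: fully open they stand 13 mm farther back than shut.
Start: joints at [0, 17.962, -2.699, 69.339, 0, 90], TCP at [0.6, -0, 0.231] pointing down, gripper open.
Joint ranges: [-152.73, 152.73], [-39.44, 99.34], [-58.76, 71.6], [-118.89, 123.64], [-81.53, 83.1], [-180, 180]. Speed limits (degrees/s): [136.94, 136.94, 172.46, 180, 180, 180].

INTERFACE

Orientations are given as a 3x3 rotation matrix whose columns are the frame's x, y, z axes.
In Python, from rig import state, capture, camera_model, ticket, bot gives the robot as it stands.
- The arm moves only by the tool apply_moves, never from a script. Its argument "series" is a list of rows, each an object of numbers: "dx", "dy", "dz": the shift along the world's x, y, z in mm; "yaw": the turn about the world's z in degrees. A call has 1 to 12 rows; each row shifts and turns the commanded pose from where the row before left it; what a row does not reach is not made up. A row lasts 1/8 s, in which the tool goes at most 62.5 mm and 10.7 degrees, less where a joint would pass 70% of its speed; a pose out of reach is approached as far as the arm can. A call is refused whole if a number of a shift passes 62.5 or a number of a turn 10.7, either way. A call with a gripper value outside its range is refused whole. "gripper" is the opening in per cent of the stroke, from 0 (shut) to 100 (fully open), set as the call begins (left out, the last holds). The fingers move at their own pace and stop on an object; "grip_force" is the grip in N (left out, the last holds). Time passes only in rows, so rows that do not move let the fingers close. It gives the time, the measured TCP pose, the force, the opening and the grip force at its end, in the units of the state.
- state(): the state, without advancing time (a new reading comes with each control period).
- capture(name): name is "scene" or "side" or "wrist"; returns (picture, depth): 420x560x3 uint8, red, green, blue; 420x560 float32, m along the optical axis (not along the pixel's ray), 0 where there is no reading.
- camera_model(name): a dict with "vertical_fov" (degrees; the focal length in pixels is half the picture's height over the tangent of half this angle, whatever the lens; pixels are square), "cx", "cy" (the principal point, pixels), "R" (3x3) and "t" (3): a world point X has camera coordinates R X + t. Camera axes: x right, y down, z forward; pixel columns grow to the right and rows downward; lengths in m; the calibration is good to about 2 mm. A picture is of the moment at which its call begins: read the wrist's pose just before it. camera_model takes no time and is no camera call; for the wrist camera it gives the pose at the moment of the call.
- ticket.sign_off(): hands the job in; it is judged then, once.
The state is a dict: "clock": time; "joint_pos": joint angles; "joint_velocities": joint speeds; "joint_torque": joint torques, N m; "tool_pos": TCP position; "orientation": TCP orientation; "wrist_force": force on the tool from outside, world axes, zero at the start; "moment": the same for the moment, N m; "opening": finger opening in m; "grip_force": force on a finger pad.
Only numpy, scipy, OpenCV 4.12 (cv2) and the standard library are available. Lean on these libraries where they do the work, as an engineer would, in place of code of your own. Each camera call takes 0.05 s, during which the arm holds its last target. There are 200 camera calls.

## Working session

There is one attempt and no reset: what is moved stays moved. The work goes in short steps, Python scripts to look and compute and a tool call to move; the robot and the scene stay as the last step left them, time stands still between calls to the robot, and variables do not carry over. Pictures are saved under pics/ and viewed, at most 10 in all, crops included, and the job is handed in when it is done.

Besides the shell and the picture viewer there is one more tool, called after "Request:" as name([rows], argument=value, ...), one row to a line, values as JSON. apply_moves: Moves the arm, as the interface text tells. Its arguments: {"type":"object","properties":{"series":{"type":"array","items":{"type":"object","properties":{"dx":{"type":"number"},"dy":{"type":"number"},"dz":{"type":"number"},"yaw":{"type":"number"}}}},"gripper":{"type":"number"},"grip_force":{"type":"number"}},"required":["series"]}

```bash
mkdir -p pics; cat > h.py <<'E'
import numpy as np, cv2, sys
from rig import state, capture, camera_model, ticket, bot
def snap(n,f):
    cm=camera_model(n); p,d=capture(n); np.savez(''+f+'.npz',p=p,d=d,R=cm['R'],t=cm['t'],c=[cm['vertical_fov'],cm['cx'],cm['cy']])
    cv2.imwrite('pics/'+f+'.png',p[:,:,::-1]); return p,d
def ld(f): return np.load(''+f+'.npz')
def w(f,u,v,z=None):
    a=ld(f); F=210/np.tan(np.radians(a['c'][0])/2); r=np.array([(u-a['c'][1])/F,(v-a['c'][2])/F,1.])
    R,t=a['R'],np.array(a['t'])
    if z is None:
        return R.T@(r*float(a['d'][int(round(v)),int(round(u))])-t)
    o=-R.T@t; k=R.T@r
    return o+k*(z-o[2])/k[2]
def crop(f,u0,v0,u1,v1,s,o):
    cv2.imwrite('pics/'+o+'.png',cv2.resize(ld(f)['p'][v0:v1,u0:u1,::-1],None,fx=s,fy=s,interpolation=cv2.INTER_CUBIC))
E
python3 - <<'E'
from h import *
a,_=snap('scene','s0');b,_=snap('side','d0')
c=np.vstack([a,b]);cv2.imwrite('pics/both.png',cv2.resize(np.hstack([a,b])[:,:,::-1],(800,300)))
print(state()['wrist_force'],state()['tool_pos'])
E
```

```text
[ 0.18004698  0.22615571 -0.08420854] [5.99485486e-01 1.73238128e-05 2.30560030e-01]
```

View pics/s0.png

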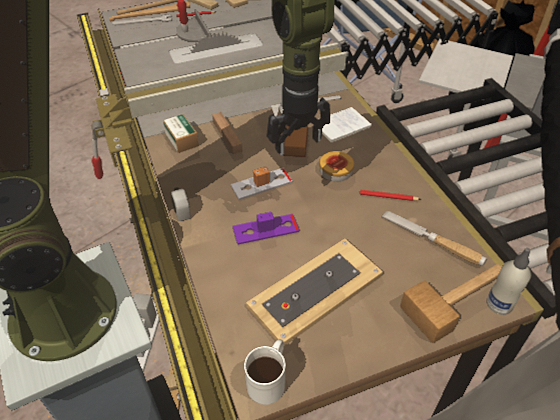

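View pics/d0.png

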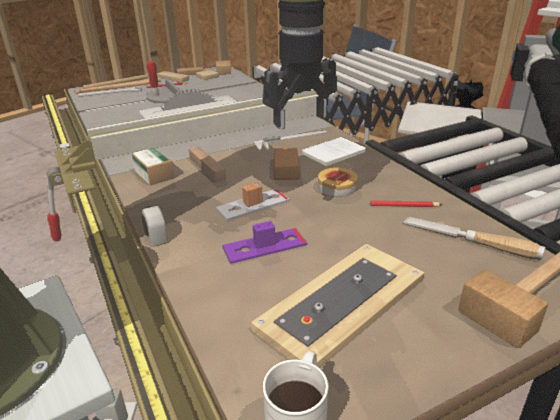

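The grey metal plate with the wooden block is at scene px (261,180), with its red stripe at about (287,178). The purple one at (266,228) is the look-alike to leave alone. On the jig, the button is at (285,306) and the screws are at (296,297) and (330,273). I'll confirm these in an enlarged crop.

```bash
python3 - <<'E'
from h import *
a=ld('s0')['p']; 
A=cv2.resize(a[160:205,222:302],(800,450),interpolation=cv2.INTER_CUBIC)
cv2.imwrite('pics/c1.png',A[:,:,::-1])
crop('s0',240,230,390,342,5.3,'c2')
E
```

```text
(no output)
```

View pics/c1.png

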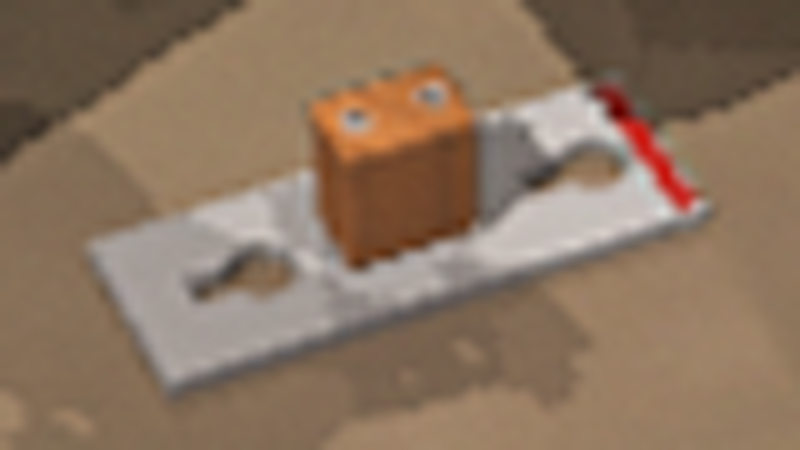

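View pics/c2.png

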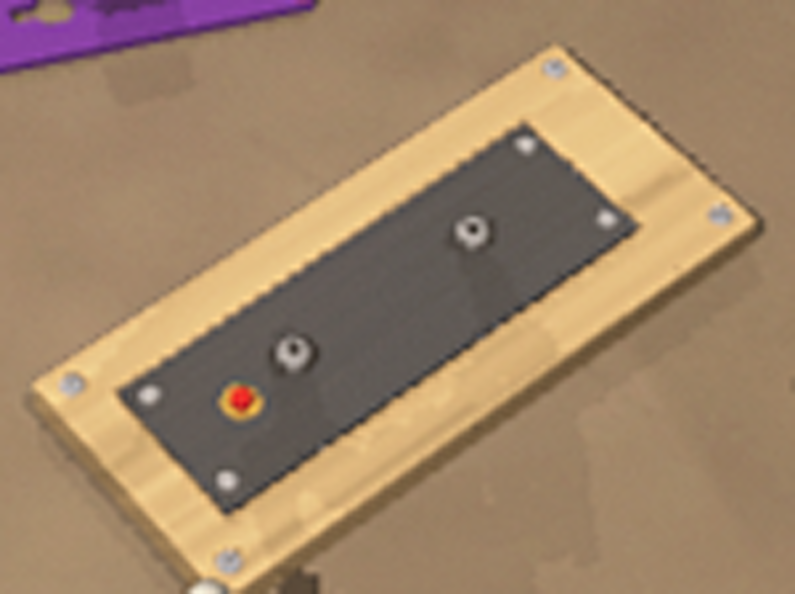

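```bash
python3 - <<'E'
from h import *
np.set_printoptions(precision=4,suppress=True)
def g(pts,s,u0,v0,z): return np.array([w('s0',u0+(u+.5)/s-.5,v0+(v+.5)/s-.5,z) for u,v in pts])
P=g([(88,245),(170,390),(712,210),(605,85)],10,222,160,.006)
B=g([(312,100),(345,160),(475,120),(440,67)],10,222,160,.05)
ang=lambda d:np.degrees(np.arctan2(d[1],d[0]))
print('plate',P.mean(0),ang(P[2]+P[3]-P[0]-P[1]),np.linalg.norm(P[2]-P[1]),np.linalg.norm(P[1]-P[0]));print('blk',B.mean(0),ang(B[2]+B[3]-B[0]-B[1]))
R=g([(118,390),(525,122),(637,225),(228,513)],5.3,240,230,.025)
print('rail',R.mean(0),ang(R[1]+R[2]-R[0]-R[3]),np.linalg.norm(R[1]-R[0]))
Q=g([(35,385),(555,43),(762,217)],5.3,240,230,.02)
print('board',(Q[0]+Q[2])/2,ang(Q[1]-Q[0]),np.linalg.norm(Q[1]-Q[0]))
S=g([(293,349),(473,229)],5.3,240,230,.038);print('screws',S,ang(S[1]-S[0]),S.mean(0),np.linalg.norm(S[1]-S[0]))
print('button',g([(241,398)],5.3,240,230,.030))
# depth check
for u,v in [(310,290),(265,170)]: print(w('s0',u,v))
E
```

```text
plate [0.5808 0.157  0.006 ] -3.481259270780946 0.16172515234711446 0.06137817484250716
blk [0.5811 0.1574 0.05  ] -5.739641915486774
rail [ 0.518  -0.2198  0.025 ] 10.150677836419618 0.2297336377147178
board [ 0.5304 -0.2183  0.02  ] 10.409192302498285 0.29943356854762393
screws [[ 0.4685 -0.2279  0.038 ]
 [ 0.567  -0.211   0.038 ]] 9.729951520935124 [ 0.5178 -0.2195  0.038 ] 0.09999166653933206
button [[ 0.4405 -0.2341  0.03  ]]
[ 0.5094 -0.2249  0.027 ]
[0.5921 0.1543 0.0502]
```

```bash
python3 -c "
from h import *
s=state();print(s['orientation'],bot.grasp_offset,s['opening'],s['clock'])"
```

```text
[[-4.67022851e-05  9.99998897e-01 -1.48429258e-03]
 [ 9.99999999e-01  4.67151693e-05  8.64568543e-06]
 [ 8.71501487e-06 -1.48429218e-03 -9.99998898e-01]] -0.0187 0.08514889288942092 0.1
```

Request:
apply_moves([
  {"dx": -5,"dy": 30,"yaw": -3.6},
  {"dx": -5,"dy": 50},
  {"dx": -5,"dy": 50},
  {"dx": -4,"dy": 27},
  {},
  {},
], gripper=100)

```text
$.series[0]: bad value
```

```bash
python3 - <<'E'
from h import *
s=state();print(s['orientation'],s['tool_pos'],s['clock'])
snap('wrist','w1')
E
```

```text
[[-4.67022851e-05  9.99998897e-01 -1.48429258e-03]
 [ 9.99999999e-01  4.67151693e-05  8.64568543e-06]
 [ 8.71501487e-06 -1.48429218e-03 -9.99998898e-01]] [5.99485486e-01 1.73238128e-05 2.30560030e-01] 0.1
```

View pics/w1.png

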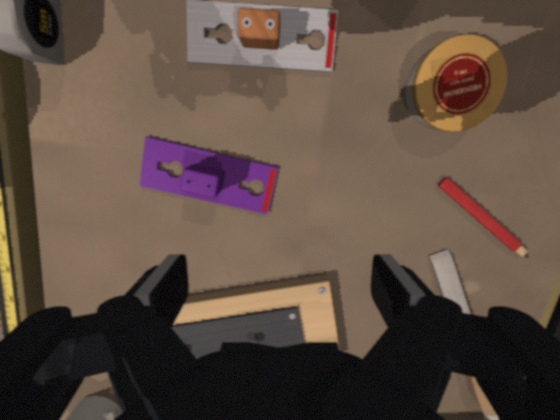

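The wrist view shows the plate at the top, about (262,35), with its stripe to the right. The purple decoy is at (210,175). I'll move over the plate, turn +86.5° and look again.

Request:
apply_moves([
  {"dx": -1,"dy": 17,"dz": 0,"yaw": 10.7},
  {"dx": -2,"dy": 20,"dz": 0,"yaw": 10.7},
  {"dx": -3,"dy": 20,"dz": 0,"yaw": 10.7},
  {"dx": -3,"dy": 20,"dz": 0,"yaw": 10.7},
  {"dx": -3,"dy": 20,"dz": 0,"yaw": 10.7},
  {"dx": -3,"dy": 20,"dz": 0,"yaw": 10.7},
  {"dx": -2,"dy": 20,"dz": 0,"yaw": 10.7},
  {"dx": -2,"dy": 20,"dz": 0,"yaw": 10.7},
  {"dx": 0,"dy": 0,"dz": 0,"yaw": 0.9},
  {"dx": 0,"dy": 0,"dz": 0,"yaw": 0},
], gripper=65)

```text
clock: 1.4
tool_pos: [0.5809, 0.1565, 0.2311]
orientation: [[-0.998, 0.064, -0.0], [0.064, 0.998, -0.001], [0.0, -0.001, -1.0]]
wrist_force: [-0.2, -0.2, -0.8]
opening: 0.0559
grip_force: 0.0
```

```bash
python3 - <<'E'
from h import *
s=state();print(s['orientation'],s['tool_pos'],s['clock'],s['joint_pos'],s['opening'])
snap('wrist','w2')
E
```

```text
[[-9.97975522e-01  6.35980417e-02 -3.84101223e-04]
 [ 6.35982521e-02  9.97975423e-01 -5.62998758e-04]
 [ 3.47517962e-04 -5.86287146e-04 -9.99999768e-01]] [0.58091057 0.15648606 0.23106857] 1.4 [ 1.50904735e+01  1.81694763e+01 -2.44520699e+00  6.94149632e+01
 -2.54155968e-02  1.87368468e+01] 0.05586682020519995
```

View pics/w2.png

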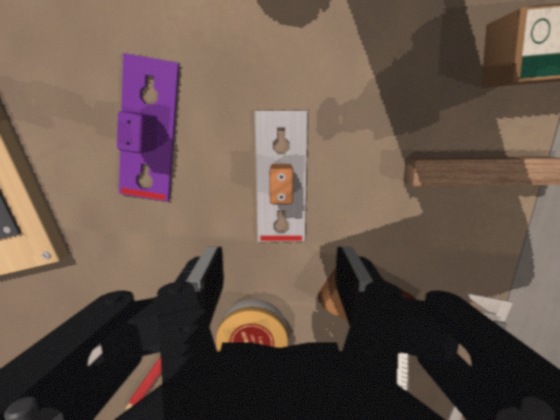

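```bash
python3 - <<'E'
from h import *
np.set_printoptions(precision=4,suppress=True)
P=np.array([w('w2',u,v,.006) for u,v in [(254,110),(307.5,110),(305.5,242.5),(257.5,242.5)]])
ang=lambda d:np.degrees(np.arctan2(d[1],d[0]))
print(P,P.mean(0),ang(P[2]+P[3]-P[0]-P[1]))
B=np.array([w('w2',u,v,.05) for u,v in [(270,168),(293,168),(292.5,204),(271,204)]])
print(B,B.mean(0))
for u,v in [(326,290),(410,172),(140,130),(250,310)]: print(u,v,w('w2',u,v))
E
```

```text
[[0.4981 0.1339 0.006 ]
 [0.5019 0.1951 0.006 ]
 [0.6644 0.1863 0.006 ]
 [0.6604 0.1246 0.006 ]] [0.5812 0.16   0.006 ] -3.201844941015073
[[0.5597 0.1491 0.05  ]
 [0.5612 0.1735 0.05  ]
 [0.6006 0.1709 0.05  ]
 [0.5991 0.1474 0.05  ]] [0.5802 0.1602 0.05  ]
326 290 [0.7274 0.2094 0.0179]
410 172 [0.5786 0.31   0.0206]
140 130 [0.5123 0.0185 0.0496]
250 310 [0.7422 0.1099 0.0308]
```

Block centre is about (0.5806, 0.159). Next I descend and grip.

Request:
apply_moves([
  {"dx": 0,"dy": 2.5,"dz": -40,"yaw": 0.3},
  {"dx": 0,"dy": 0,"dz": -50,"yaw": 0},
  {"dx": 0,"dy": 0,"dz": -50,"yaw": 0},
  {"dx": 0,"dy": 0,"dz": -40,"yaw": 0},
  {"dx": 0,"dy": 0,"dz": -22,"yaw": 0},
  {"dx": 0,"dy": 0,"dz": -14,"yaw": 0},
  {"dx": 0,"dy": 0,"dz": 0,"yaw": 0},
])

```text
clock: 2.33
tool_pos: [0.5805, 0.1589, 0.0146]
orientation: [[-0.998, 0.057, -0.001], [0.057, 0.998, -0.0], [0.001, -0.001, -1.0]]
wrist_force: [-0.9, 0.1, 0.6]
opening: 0.0557
grip_force: 0.0
```

Request:
apply_moves([
  {"dx": 0,"dy": 0,"dz": 0,"yaw": 0},
  {"dx": 0,"dy": 0,"dz": 0,"yaw": 0},
  {"dx": 0,"dy": 0,"dz": 0,"yaw": 0},
  {"dx": 0,"dy": 0,"dz": 0,"yaw": 0},
  {"dx": 0,"dy": 0,"dz": 0,"yaw": 0},
  {"dx": 0,"dy": 0,"dz": 0,"yaw": 0},
], gripper=0, grip_force=60)

```text
clock: 3.08
tool_pos: [0.5823, 0.1596, 0.0168]
orientation: [[-0.998, 0.056, 0.003], [0.056, 0.998, 0.0], [-0.003, 0.0, -1.0]]
wrist_force: [-0.4, -1.5, 6.8]
opening: 0.0253
grip_force: 61.1
```

Request:
apply_moves([
  {"dx": 0,"dy": 0,"dz": 10,"yaw": 0},
  {"dx": 0,"dy": 0,"dz": 30,"yaw": 0},
  {"dx": 0,"dy": 0,"dz": 40,"yaw": 0},
  {"dx": 0,"dy": 0,"dz": 20,"yaw": 0},
  {"dx": 0,"dy": 0,"dz": 0,"yaw": 0},
  {"dx": 0,"dy": 0,"dz": 0,"yaw": 0},
])

```text
clock: 3.82
tool_pos: [0.5799, 0.1593, 0.114]
orientation: [[-0.998, 0.056, -0.002], [0.056, 0.998, -0.0], [0.002, -0.001, -1.0]]
wrist_force: [-0.4, -0.4, -6.0]
opening: 0.0253
grip_force: 59.9
```

Request:
apply_moves([
  {"dx": -3,"dy": -16,"dz": 0,"yaw": 1},
  {"dx": -7,"dy": -35,"dz": 0,"yaw": 1.4},
  {"dx": -9,"dy": -45,"dz": 0,"yaw": 2},
  {"dx": -9,"dy": -45,"dz": 0,"yaw": 2},
  {"dx": -9,"dy": -45,"dz": 0,"yaw": 2},
  {"dx": -9,"dy": -45,"dz": 0,"yaw": 2},
  {"dx": -9,"dy": -45,"dz": 0,"yaw": 2},
  {"dx": -9,"dy": -45,"dz": 0,"yaw": 1},
  {"dx": -6,"dy": -35,"dz": 0,"yaw": 0},
  {"dx": -3,"dy": -25,"dz": 0,"yaw": 0},
  {"dx": 0,"dy": 0,"dz": 0,"yaw": 0},
  {"dx": 0,"dy": 0,"dz": 0,"yaw": 0},
])

```text
clock: 5.32
tool_pos: [0.5071, -0.2207, 0.1141]
orientation: [[-0.984, -0.177, -0.002], [-0.177, 0.984, 0.001], [0.002, 0.002, -1.0]]
wrist_force: [-0.8, -1.0, -5.4]
opening: 0.0249
grip_force: 60.4
```

```bash
python3 - <<'E'
from h import *
s=state();print(s['orientation'],s['tool_pos'],s['clock'],s['wrist_force'])
a,_=snap('wrist','w3');b,_=snap('scene','s3')
A=cv2.resize(b[210:350,200:400],(560,392),interpolation=cv2.INTER_CUBIC)
c=np.vstack([a,np.zeros((8,560,3),np.uint8)]);
cv2.imwrite('pics/m3.png',cv2.resize(np.hstack([a[:392],A]),(800,280))[:,:,::-1])
E
```

```text
[[-0.98420424 -0.17702481 -0.00205766]
 [-0.17702802  0.98420467  0.00149749]
 [ 0.00176007  0.0018381  -0.99999676]] [ 0.50709584 -0.22070607  0.11409287] 5.325 [-0.77687674 -1.01522493 -5.37341385]
```

View pics/w3.png

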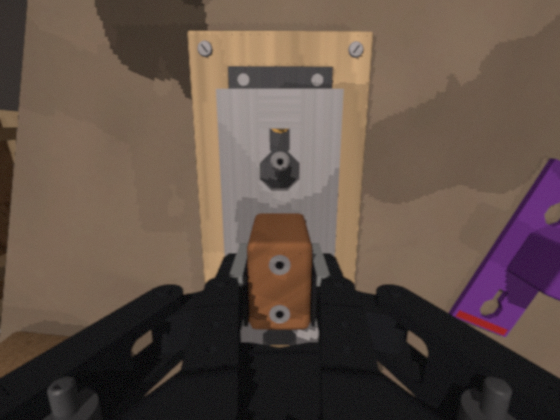

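The rear screw head at (280,161) shows through the rear keyhole, whose hole centre is about (280,170). The button's brass ring shows at (279,131).

```bash
python3 - <<'E'
from h import *
np.set_printoptions(precision=4,suppress=True)
zt=.1033
a=ld('w3'); 
print('plate depth z',w('w3',240,150),w('w3',320,150),w('w3',280,103),w('w3',280,240))
th=np.radians(10.2); e=np.array([np.cos(th),np.sin(th)]); n=np.array([-e[1],e[0]])
T=np.array([.5071,-.2207])
def rep(l,u,v,z):
    p=w('w3',u,v,z); d=p[:2]-T; print(l,p,'along %.1f across %.1f mm'%(d@e*1e3,d@n*1e3))
rep('screw',280,161,.038)
rep('hole',280,170,zt); rep('holeL',260,170,zt); rep('holeR',300,170,zt)
rep('reartop L',219,90,zt);rep('reartop R',343,90,zt)
rep('L',221,250,zt);rep('R',337,250,zt)
rep('blk',250,215,zt+.044);rep('blk',308,215,zt+.044)
rep('boardL',190,33,.02);rep('boardR',372,33,.02);rep('boardL',204,270,.02);rep('boardR',356,270,.02)
rep('railL',229,68,.025);rep('railR',331,68,.025)
E
```

```text
plate depth z [ 0.4583 -0.2487  0.103 ] [ 0.4511 -0.2098  0.1049] [ 0.433  -0.2331  0.1033] [ 0.4855 -0.2238  0.1454]
screw [ 0.4673 -0.2264  0.038 ] along -40.1 across 1.4 mm
hole [ 0.4645 -0.2274  0.1033] along -43.1 across 1.0 mm
holeL [ 0.4663 -0.2373  0.1033] along -43.1 across -9.1 mm
holeR [ 0.4627 -0.2174  0.1033] along -43.1 across 11.1 mm
reartop L [ 0.4324 -0.2624  0.1033] along -80.9 across -27.8 mm
reartop R [ 0.422  -0.2048  0.1033] along -81.0 across 30.7 mm
L [ 0.5129 -0.2511  0.1033] along 0.3 across -30.9 mm
R [ 0.5018 -0.1892  0.1033] along 0.4 across 31.9 mm
blk [ 0.4769 -0.2368  0.1473] along -32.5 across -10.5 mm
blk [ 0.4731 -0.2154  0.1473] along -32.5 across 11.2 mm
boardL [ 0.3933 -0.3033  0.02  ] along -126.6 across -61.1 mm
boardR [ 0.3707 -0.1787  0.02  ] along -126.8 across 65.5 mm
boardL [ 0.5715 -0.2731  0.02  ] along 54.1 across -63.0 mm
boardR [ 0.5488 -0.1458  0.02  ] along 54.3 across 66.3 mm
railL [ 0.4114 -0.2727  0.025 ] along -103.4 across -34.3 mm
railR [ 0.3987 -0.2025  0.025 ] along -103.4 across 37.1 mm
```

Request:
apply_moves([
  {"dx": 2.9,"dy": 1.0,"dz": -10,"yaw": 0},
  {"dx": 0,"dy": 0,"dz": -20,"yaw": 0},
  {"dx": 0,"dy": 0,"dz": -15,"yaw": 0},
  {"dx": 0,"dy": 0,"dz": -7,"yaw": 0},
  {"dx": 0,"dy": 0,"dz": 0,"yaw": 0},
  {"dx": 0,"dy": 0,"dz": 0,"yaw": 0},
])

```text
clock: 6.18
tool_pos: [0.5114, -0.2207, 0.0638]
orientation: [[-0.984, -0.177, 0.001], [-0.177, 0.984, -0.0], [-0.001, -0.001, -1.0]]
wrist_force: [-0.4, -0.5, -4.9]
opening: 0.0251
grip_force: 60.3
```

```bash
python3 - <<'E'
from h import *
s=state();print(s['tool_pos'],s['clock'],s['wrist_force'])
snap('wrist','w4'); crop('w4',190,20,370,240,2.7,'c4')
E
```

```text
[ 0.5113806  -0.22070827  0.06382531] 6.175 [-0.44054701 -0.4610945  -4.91416051]
```

View pics/c4.png

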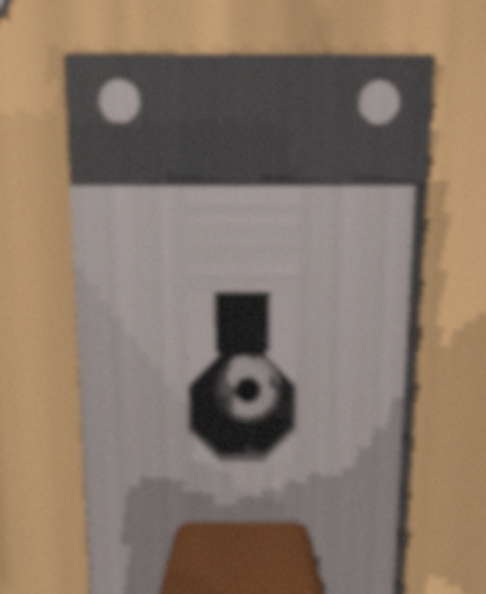

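```bash
python3 - <<'E'
from h import *
np.set_printoptions(precision=4,suppress=True)
th=np.radians(10.2); e=np.array([np.cos(th),np.sin(th)]); n=np.array([-e[1],e[0]])
T=np.array([.5114,-.2207]); zt=.0638-.0168+.006
def rep(l,u,v,z):
    p=w('w4',190+u/2.7,20+v/2.7,z); d=p[:2]-T; print(l,p,'along %.1f across %.1f mm'%(d@e*1e3,d@n*1e3)); return p
print(w('w4',190+120/2.7,20+220/2.7))
rep('screw',248,388,.038); rep('hole',242,405,zt)
rep('rearL',71,184,zt);rep('rearR',416,184,zt);rep('L',88,520,zt);rep('R',405,520,zt)
rep('railL',66,56,.025);rep('railR',433,56,.025);rep('rvL',120,101,.025);rep('rvR',380,101,.025)
E
```

```text
[ 0.4406 -0.2544  0.0542]
screw [ 0.4674 -0.2265  0.038 ] along -44.3 across 2.0 mm
hole [ 0.4689 -0.2276  0.053 ] along -43.1 across 0.8 mm
rearL [ 0.4361 -0.2638  0.053 ] along -81.7 across -29.1 mm
rearR [ 0.4255 -0.2046  0.053 ] along -81.7 across 31.1 mm
L [ 0.4962 -0.253   0.053 ] along -20.7 across -29.1 mm
R [ 0.4853 -0.1925  0.053 ] along -20.7 across 32.4 mm
railL [ 0.4107 -0.2735  0.025 ] along -108.4 across -34.1 mm
railR [ 0.3978 -0.2018  0.025 ] along -108.5 across 38.7 mm
rvL [ 0.4169 -0.2618  0.025 ] along -100.3 across -23.7 mm
rvR [ 0.4076 -0.2104  0.025 ] along -100.3 across 28.6 mm
```

Request:
apply_moves([
  {"dx": -1.4,"dy": 0.9,"dz": 0,"yaw": 0},
  {"dx": 0,"dy": 0,"dz": -3,"yaw": 0},
  {"dx": 0,"dy": 0,"dz": -3,"yaw": 0},
  {"dx": 0,"dy": 0,"dz": -2,"yaw": 0},
  {"dx": 0,"dy": 0,"dz": -1,"yaw": 0},
  {"dx": 0,"dy": 0,"dz": -1,"yaw": 0},
  {"dx": 0,"dy": 0,"dz": -1,"yaw": 0},
  {"dx": 0,"dy": 0,"dz": 0,"yaw": 0},
])

```text
clock: 7.22
tool_pos: [0.5095, -0.2196, 0.0522]
orientation: [[-0.984, -0.177, -0.0], [-0.177, 0.984, 0.0], [0.0, 0.0, -1.0]]
wrist_force: [-0.4, -0.7, -5.3]
opening: 0.0252
grip_force: 60.3
```

No contact, and the underside is already about 3 mm below the head tops. I continue down.

Request:
apply_moves([
  {"dx": 0,"dy": 0,"dz": -1.5,"yaw": 0},
  {"dx": 0,"dy": 0,"dz": -1.5,"yaw": 0},
  {"dx": 0,"dy": 0,"dz": -1,"yaw": 0},
  {"dx": 0,"dy": 0,"dz": -1,"yaw": 0},
  {"dx": 0,"dy": 0,"dz": -1,"yaw": 0},
  {"dx": 0,"dy": 0,"dz": -1,"yaw": 0},
  {"dx": 0,"dy": 0,"dz": 0,"yaw": 0},
])

```text
clock: 8.1
tool_pos: [0.5095, -0.2196, 0.0453]
orientation: [[-0.984, -0.177, 0.0], [-0.177, 0.984, 0.0], [-0.0, 0.0, -1.0]]
wrist_force: [-0.4, 0.3, -4.2]
opening: 0.0251
grip_force: 60.5
```

Request:
apply_moves([
  {"dx": 0,"dy": 0,"dz": -1,"yaw": 0},
  {"dx": 0,"dy": 0,"dz": -1,"yaw": 0},
  {"dx": 0,"dy": 0,"dz": -0.5,"yaw": 0},
  {"dx": 0,"dy": 0,"dz": -0.5,"yaw": 0},
  {"dx": 0,"dy": 0,"dz": 0,"yaw": 0},
])

```text
clock: 8.72
tool_pos: [0.5096, -0.2196, 0.0423]
orientation: [[-0.984, -0.177, 0.0], [-0.177, 0.984, -0.0], [-0.0, -0.0, -1.0]]
wrist_force: [-0.3, 0.4, -4.3]
opening: 0.0254
grip_force: 60.5
```

Request:
apply_moves([
  {"dx": 0,"dy": 0,"dz": -0.5,"yaw": 0},
  {"dx": 0,"dy": 0,"dz": -0.5,"yaw": 0},
  {"dx": 0,"dy": 0,"dz": 0,"yaw": 0},
])

```text
clock: 9.1
tool_pos: [0.5095, -0.2196, 0.0418]
orientation: [[-0.984, -0.177, 0.0], [-0.177, 0.984, -0.0], [-0.0, -0.0, -1.0]]
wrist_force: [-2.5, 0.7, 4.5]
opening: 0.025
grip_force: 61.5
```

It is flat on the rail (TCP z matches, about 10 N contact). Now I slide along 10.2°.

Request:
apply_moves([
  {"dx": 0,"dy": 0,"dz": 0.3,"yaw": 0},
  {"dx": 1.0,"dy": 0.18,"dz": 0,"yaw": 0},
  {"dx": 2.0,"dy": 0.36,"dz": 0,"yaw": 0},
  {"dx": 2.0,"dy": 0.36,"dz": 0,"yaw": 0},
  {"dx": 2.0,"dy": 0.36,"dz": 0,"yaw": 0},
  {"dx": 2.0,"dy": 0.36,"dz": 0,"yaw": 0},
  {"dx": 0,"dy": 0,"dz": 0,"yaw": 0},
])

```text
clock: 9.98
tool_pos: [0.5184, -0.2184, 0.0418]
orientation: [[-0.984, -0.177, -0.0], [-0.177, 0.984, -0.001], [0.0, -0.001, -1.0]]
wrist_force: [-3.6, -0.6, 5.0]
opening: 0.0252
grip_force: 61.7
```

Request:
apply_moves([
  {"dx": 1.5,"dy": 0.27,"dz": 0,"yaw": 0},
  {"dx": 1.5,"dy": 0.27,"dz": 0,"yaw": 0},
  {"dx": 1.0,"dy": 0.18,"dz": 0,"yaw": 0},
  {"dx": 1.0,"dy": 0.18,"dz": 0,"yaw": 0},
  {"dx": 0.5,"dy": 0.09,"dz": 0,"yaw": 0},
  {"dx": 0,"dy": 0,"dz": 0,"yaw": 0},
])

```text
clock: 10.72
tool_pos: [0.5236, -0.2173, 0.0418]
orientation: [[-0.984, -0.177, -0.001], [-0.177, 0.984, -0.001], [0.001, -0.001, -1.0]]
wrist_force: [-6.0, -1.0, 5.7]
opening: 0.0254
grip_force: 61.9
```

Request:
apply_moves([
  {"dx": 0.7,"dy": 0.12,"dz": 0,"yaw": 0},
  {"dx": 0.7,"dy": 0.12,"dz": 0,"yaw": 0},
  {"dx": 0.7,"dy": 0.12,"dz": 0,"yaw": 0},
  {"dx": 0,"dy": 0,"dz": 0,"yaw": 0},
])

```text
clock: 11.22
tool_pos: [0.5257, -0.2169, 0.0418]
orientation: [[-0.984, -0.177, -0.001], [-0.177, 0.984, -0.001], [0.001, -0.001, -1.0]]
wrist_force: [-5.8, -1.5, 6.0]
opening: 0.0251
grip_force: 62.0
```

Request:
apply_moves([
  {"dx": 0.6,"dy": 0.11,"dz": 0,"yaw": 0},
  {"dx": 0.6,"dy": 0.11,"dz": 0,"yaw": 0},
  {"dx": 0,"dy": 0,"dz": 0,"yaw": 0},
])

```text
clock: 11.6
tool_pos: [0.5269, -0.2167, 0.0418]
orientation: [[-0.984, -0.177, -0.001], [-0.177, 0.984, -0.001], [0.001, -0.001, -1.0]]
wrist_force: [-5.4, -1.9, 7.3]
opening: 0.0252
grip_force: 62.0
```

Request:
apply_moves([
  {"dx": 0.5,"dy": 0.09,"dz": 0,"yaw": 0},
  {"dx": 0.5,"dy": 0.09,"dz": 0,"yaw": 0},
  {"dx": 0,"dy": 0,"dz": 0,"yaw": 0},
])

```text
clock: 11.98
tool_pos: [0.5274, -0.2166, 0.0418]
orientation: [[-0.984, -0.177, -0.002], [-0.177, 0.984, -0.001], [0.002, -0.001, -1.0]]
wrist_force: [-7.3, -1.7, 7.2]
opening: 0.0251
grip_force: 62.2
```

Request:
apply_moves([
  {"dx": 0.5,"dy": 0.09,"dz": 0,"yaw": 0},
  {"dx": 0.5,"dy": 0.09,"dz": 0,"yaw": 0},
  {"dx": 0,"dy": 0,"dz": 0,"yaw": 0},
])

```text
clock: 12.35
tool_pos: [0.5274, -0.2166, 0.0418]
orientation: [[-0.984, -0.176, -0.003], [-0.176, 0.984, -0.001], [0.003, -0.001, -1.0]]
wrist_force: [-12.2, -1.7, 11.4]
opening: 0.0246
grip_force: 62.6
```

```bash
python3 - <<'E'
from h import *
snap('wrist','w5'); crop('w5',190,0,370,220,2.7,'c5')
E
```

```text
(no output)
```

View pics/c5.png

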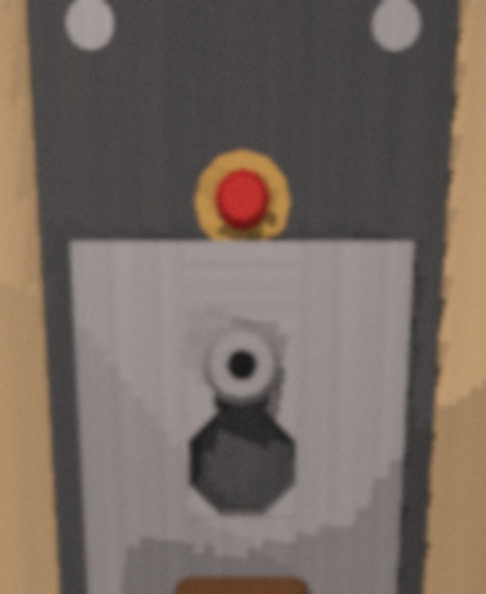

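It is home: the screw (crop 242,364) sits at the slot end and the red button (242,198) is up behind the rear edge. I relax the push, release and retreat.

Request:
apply_moves([
  {"dx": -1.3,"dy": -0.2,"dz": 0.7,"yaw": 0},
  {"dx": 0,"dy": 0,"dz": 0,"yaw": 0},
])

```text
clock: 12.65
tool_pos: [0.5274, -0.2165, 0.0419]
orientation: [[-0.984, -0.177, -0.001], [-0.177, 0.984, -0.001], [0.001, -0.0, -1.0]]
wrist_force: [-4.7, -1.4, 1.1]
opening: 0.0253
grip_force: 61.0
```

Request:
apply_moves([
  {"dx": 0,"dy": 0,"dz": 0,"yaw": 0},
  {"dx": 0,"dy": 0,"dz": 0,"yaw": 0},
  {"dx": 0,"dy": 0,"dz": 0,"yaw": 0},
  {"dx": 0,"dy": 0,"dz": 0,"yaw": 0},
  {"dx": 0,"dy": 0,"dz": 10,"yaw": 0},
  {"dx": 0,"dy": 0,"dz": 30,"yaw": 0},
  {"dx": 0,"dy": 0,"dz": 50,"yaw": 0},
  {"dx": 0,"dy": 0,"dz": 40,"yaw": 0},
  {"dx": 0,"dy": 0,"dz": 0,"yaw": 0},
  {"dx": 0,"dy": 0,"dz": 0,"yaw": 0},
], gripper=65)

```text
clock: 13.9
tool_pos: [0.5279, -0.2162, 0.1724]
orientation: [[-0.984, -0.177, 0.0], [-0.177, 0.984, -0.0], [-0.0, -0.0, -1.0]]
wrist_force: [-0.0, 0.2, 0.1]
opening: 0.0558
grip_force: 0.0
```

```bash
python3 - <<'E'
from h import *
s=state();print(s['wrist_force'],s['tool_pos'],s['clock'])
snap('wrist','w6')
E
```

```text
[-0.01026848  0.15163916  0.07253081] [ 0.52788705 -0.21622644  0.17242748] 13.9
```

View pics/w6.png

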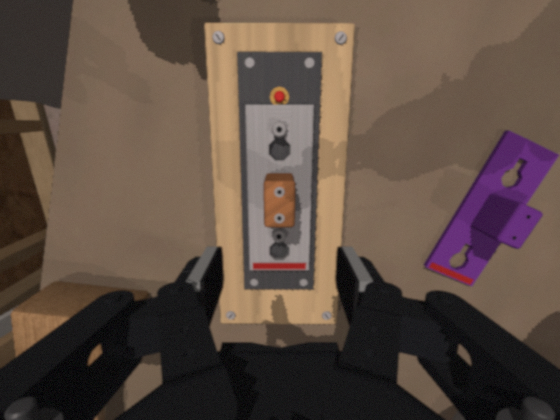

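The plate lies flat and in line with the board, both screws are in their slots, the button at (279,96) is up, and the gripper is clear.

```bash
python3 -c "
from rig import ticket;print(ticket.sign_off())"
```

```text
the job is handed in; nothing more can be done
None
```

The stop plate is mounted and the job is handed in: both screws are home in the slots, the red button is up behind the plate, the gripper has let go and is clear, and I kept contact forces gentle; sign-off returned no verdict.

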